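Pack the water samples into the bottle tote

ROBOT

A 6-joint arm with a two-finger parallel gripper is mounted at the origin on the work surface. World frame = base frame: x ahead of the robot, y to its left, z up, the work surface at z = 0. Lengths are in mm, angles in rad, forces in N, time in s.
With the tool pointing down it reaches from about 300 to 775 mm from the base axis. Payload 14.6 kg.
Tool frame: the origin (TCP) lies on the front face of the gripper's body, between the roots of the fingers; the fingertips stand 97 mm ahead of it and the grasp point (between the pads) lies 78 mm ahead of it; z points along the fingers, y is the direction in which the jaws open and shut (so a half turn about z gives the same grasp; the last joint's range is limited). The gripper opens to 94 mm and grips with 3 to 60 N. Pads are 16 mm wide; open, the fingers measure 119 mm over their backs; the gripper's body (75 mm by 177 mm) begins 78 mm behind the grasp point.
Start: joints at [-1.283, 0.3, 1.521, -0, 1.321, -0.067], TCP at [191.064, -515.737, 302.646] pointing down, gripper open.
Joint ranges: [-3.03, 3.03], [-0.79, 2.21], [0.23, 2.52], [-1.04, 4.18], [0, 3.07], [-2.55, 2.55]. Speed limits (rad/s): [2.22, 2.22, 2.57, 3.14, 3.14, 3.14].

INTERFACE

Orientations are given as [roll, pitch, yaw] about the fixed x, y, z axes, in that order (R = Rz(yaw) Ry(pitch) Rx(roll)).
In Python, from cell import manip, eyes, finder gives the robot as it stands.
- The arm moves only by the tool drive_tool, never from a script. Its argument "rows" is a list of rows, each an object with "offset": the shift along the tool's x, y, z in mm, a list of three; "spin": the turn about the tool's z in degrees; "jaw": the finger opening in mm, from 0 to 94. In form: [{"offset": [dx, dy, dz], "spin": spin, "jaw": jaw}, ...]. A call has 1 to 20 rows; each row shifts and turns the commanded pose from where the row before left it, along the tool's axes as they then stand; what a row does not reach is not made up. A row lasts 1/10 s, in which the tool goes at most 50 mm and 8.59 degrees, less where a joint would pass 70% of its speed; a pose out of reach is approached as far as the arm can. A call is refused whole if a number of a shift passes 50 or a number of a turn 8.59, either way. A call with a gripper value outside its range is refused whole. The fingers move at their own pace and stop on an object; "force" is the grip in N (left out, the last holds). Time passes only in rows, so rows that do not move let the fingers close. It gives the time, the measured TCP pose, the force and the opening at its end, in the units of the state.
- manip.read_state(): the state, without advancing time (a new reading comes with each control period).
- eyes.camera(name): name is "scene" or "top" or "wrist"; returns a dict with "color" (480x640x3 uint8, blue, green, red), "depth" (480x640 float32, mm along the optical axis (not along the pixel's ray), 0 where there is no reading), "vfov" (degrees; the focal length in pixels is half the picture's height over the tangent of half this angle, whatever the lens; pixels are square), "cx", "cy" (the principal point, pixels), "rvec" (rotation vector, rad) and "tvec" (3), from world to camera coordinates, as OpenCV has them. Camera axes: x right, y down, z forward; pixel columns grow to the right and rows downward; lengths in mm; the calibration is good to about 2 mm. A picture is of the moment at which its call begins.
- manip.sign_off(): hands the job in, once; it reports no verdict.
Trained networks look in the newest picture that a camera, given by its name, has taken for a name from the list of things; names that differ only in an ending like _2 or _b are one class to them, and where a whole thing is asked for, a point or a joint stands for the part that bears it (a point fixed in the world has none). Each returns a list of dicts, best first, with "p" (0 to 1); they miss things now and then, are a little off and sometimes report something else, mostly with a low value. They report only what shows in the picture. A call takes as long as a camera call. They do not tell look-alikes from the thing itself.
- finder.find_in(camera, target): "uv" ([column, row] in pixels, amid what is visible of it).
The state is a dict: "clock": time; "joints": joint angles; "qd": joint speeds; "effort": joint torques, N m; "eef_pos": TCP position; "eef_rot": TCP orientation; "wrist_force": force on the tool from outside, world axes, zero at the start; "moment": the same for the moment, N m; "finger_gap": finger opening in mm.
Only numpy, scipy, OpenCV 4.12 (cv2) and the standard library are available. Lean on these libraries where they do the work, as an engineer would, in place of code of your own. Each camera call takes 0.05 s, during which the arm holds its last target. There are 200 camera calls.

TASK

Pack the four wide-mouth sample bottles into the foam wells of the grey tote, each upright and fully home in the well cut for its own size and shape (the square bottle in the square well), lowered in rather than dropped. The two narrow-necked bottles with the small caps are reagents that only look similar: leave them standing where they are on the mat. Do not tip any bottle over.

Things in the scene. Friction and masses are not known exactly. Their poses are not given: they have to be found in the camera images.
- wide_250: Largest wide-mouth sample bottle: white plastic with a paper band, round, 61 mm in diameter, full, about 290 g. 132 mm tall. Rigid blue screw cap on top, 45 mm across, 21 mm high: grip it from above; below 104 mm height the shoulder widens to the body. Heel bevelled 4 mm. Origin: centre of the underside, z up. Stands on a 3 mm mat.
- wide_125: Medium round wide-mouth sample bottle: white plastic with a paper band, 50 mm in diameter, full, about 150 g. 98 mm tall. Rigid blue screw cap on top, 40 mm across, 19 mm high: grip it from above; below 72 mm height the shoulder widens to the body. Heel bevelled 4 mm. Origin: centre of the underside, z up. Stands on a 3 mm mat.
- wide_square: Square wide-mouth sample bottle: white plastic with paper labels, 48 x 48 mm, rounded corners, about 160 g. 98 mm tall. Rigid blue screw cap on top, 40 mm across, 19 mm high: grip it from above; below 72 mm height the shoulder widens to the body. Heel bevelled 4 mm. Origin: centre of the underside, z up. Stands on a 3 mm mat. x and y are square to its sides; any yaw.
- wide_60: Smallest wide-mouth sample bottle: white plastic with a paper band, round, 39 mm in diameter, full, about 80 g. 84 mm tall. Rigid blue screw cap on top, 30 mm across, 17 mm high: grip it from above; below 59 mm height the shoulder widens to the body. Heel bevelled 4 mm. Origin: centre of the underside, z up. Stands on a 3 mm mat.
- narrow_round: Reagent bottle that stays: round, 50 mm in diameter like the medium sample bottle, of the same white plastic, but narrow-necked: long sloping shoulder and a blue cap only 25 mm across, 109 mm tall in all, about 150 g. Origin: centre of the underside. Stands on the same mat as the sample bottles.
- narrow_square: Reagent bottle that stays: square, 48 x 48 mm like the square sample bottle, of the same white plastic, but narrow-necked: long sloping shoulder and a blue cap only 25 mm across, 109 mm tall in all, about 150 g. Origin: centre of the underside. Stands on the same mat as the sample bottles.
- well_250: Grey foam block with the largest bottle's well: round, 73 mm in diameter, 44 mm deep, floor 11 mm above the block's underside. One of four foam blocks, 89 x 89 x 55 mm, fixed two by two in any arrangement in a fixed light-grey tote (190 x 190 mm, rim 56 mm high). Origin: on the well's axis at the block's underside, 5 mm above the bench; x, y along the block's sides.
- well_125: Grey foam block with the medium round bottle's well: round, 62 mm in diameter, 40 mm deep, floor 15 mm above the block's underside. One of four foam blocks, 89 x 89 x 55 mm, fixed two by two in any arrangement in a fixed light-grey tote (190 x 190 mm, rim 56 mm high). Origin: on the well's axis at the block's underside, 5 mm above the bench; x, y along the block's sides.
- well_square: Grey foam block with the square bottle's well: 60 x 60 mm, square to the block, 40 mm deep, floor 15 mm above the block's underside. One of four foam blocks, 89 x 89 x 55 mm, fixed two by two in any arrangement in a fixed light-grey tote (190 x 190 mm, rim 56 mm high). Origin: on the well's axis at the block's underside, 5 mm above the bench; x, y along the block's sides.
- well_60: Grey foam block with the smallest bottle's well: round, 51 mm in diameter, 30 mm deep, floor 25 mm above the block's underside. One of four foam blocks, 89 x 89 x 55 mm, fixed two by two in any arrangement in a fixed light-grey tote (190 x 190 mm, rim 56 mm high). Origin: on the well's axis at the block's underside, 5 mm above the bench; x, y along the block's sides.
There are look-alikes about, which are no part of the job. Leave any red look-alike of the wide_60 alone. Leave any turquoise look-alike of the narrow_round alone.

How it is judged (in metres and radians):
At the end, for the whole second after the job is handed in: Each of the four wide-mouth bottles stands in its own well: within 11 mm of the well's axis, its underside no more than 4 mm above the well's floor, upright within 0.1 rad, still and released. Both narrow-necked bottles stand upright within 30 mm of where they started (horizontal distance between wide_250 and well_250 below 0.011 m and z of wide_250 in the frame of well_250 below 0.015 m and angle between each of wide_250, wide_125, wide_square, wide_60, narrow_round, narrow_square's own z axis and vertical below 0.1 rad and linear speed of each of wide_250, wide_125, wide_square, wide_60, narrow_round, narrow_square below 0.02 m/s and horizontal distance between wide_125 and well_125 below 0.011 m and z of wide_125 in the frame of well_125 below 0.019 m and horizontal distance between wide_square and well_square below 0.011 m and z of wide_square in the frame of well_square below 0.019 m and horizontal distance between wide_60 and well_60 below 0.011 m and z of wide_60 in the frame of well_60 below 0.029 m and distance of each of narrow_round, narrow_square from where it was at the start of the episode below 0.03 m); the robot touches nothing.
It fails at once if a bottle is tipped over (leaning more than 40 degrees) (angle between any of wide_250, wide_125, wide_60, wide_square, narrow_round, narrow_square's own z axis and vertical above 0.7 rad).
It fails at once if a sample bottle is dropped from more than about 25 mm (falls at over 0.7 m/s out of the gripper) ((contact force between the fingers and wide_250 below 0.02 N and linear speed of wide_250 above 0.7 m/s) or (contact force between the fingers and wide_125 below 0.02 N and linear speed of wide_125 above 0.7 m/s) or (contact force between the fingers and wide_square below 0.02 N and linear speed of wide_square above 0.7 m/s) or (contact force between the fingers and wide_60 below 0.02 N and linear speed of wide_60 above 0.7 m/s)).
It also fails if it takes over 120 s, if anything falls off the work surface, if the arm or the gripper's body presses on something with over 40 N, if the wrist force passes 120 N, or if a joint passes its speed limit or range.

## Working session

There is one attempt and no reset: what is moved stays moved. The work goes in short steps, Python scripts to look and compute and a tool call to move; the robot and the scene stay as the last step left them, time stands still between calls to the robot, and variables do not carry over. Pictures are saved under pics/ and viewed, about 12 in all and at most 16, crops included, and the job is handed in when it is done.

Besides the shell and the picture viewer there is one more tool, called after ">>>" as name(argument=value, ...) on one line, values as JSON. drive_tool: Moves the arm, as the interface text tells. Its arguments: {"type":"object","properties":{"rows":{"type":"array","items":{"type":"object","properties":{"offset":{"type":"array","items":{"type":"number"}},"spin":{"type":"number"},"jaw":{"type":"number"}}}},"force":{"type":"number"}},"required":["rows"]}

```bash
mkdir -p pics
cat > h.py <<'E'
import numpy as np, cv2
from cell import manip, eyes, finder
def K(c):
    f=240/np.tan(np.radians(c['vfov'])/2); return f
def world(c,u,v,d=None,z=None):
    f=K(c); R=cv2.Rodrigues(np.array(c['rvec'],float))[0]; t=np.array(c['tvec'],float).ravel()
    r=np.array([(u-c['cx'])/f,(v-c['cy'])/f,1.])
    o=-R.T@t; w=R.T@r
    if z is not None: return o+w*(z-o[2])/w[2]
    return o+w*d
def cloud(c):
    f=K(c); R=cv2.Rodrigues(np.array(c['rvec'],float))[0]; t=np.array(c['tvec'],float).ravel()
    v,u=np.mgrid[:480,:640]; D=c['depth']
    p=np.stack([(u-c['cx'])/f*D,(v-c['cy'])/f*D,D],-1).astype(float)
    return (p-t)@R
E
python3 - <<'E'
from h import *
s=manip.read_state(); print(s['clock'],s['eef_pos'],s['eef_rot'])
for n in ['top','scene']:
    c=eyes.camera(n); cv2.imwrite(f'pics/{n}0.png',c['color'])
    P=cloud(c)
    for t in ['wide_250','wide_125','wide_square','wide_60','narrow_round','narrow_square','well_250','well_125','well_square','well_60']:
        for r in finder.find_in(n,t)[:3]:
            u,v=r['uv']; print(n,t,np.round([u,v]),round(r['p'],2),np.round(P[int(v),int(u)]))
E
```

```text
0.0 [ 191.02622093 -515.58545471  302.07734138] [-3.14040902e+00 -8.62956707e-05  3.54802550e-01]
top wide_250 [380. 185.] 0.93 [ 619. -175.  132.]
top wide_250 [385. 247.] 0.63 [ 497. -191.   99.]
top wide_250 [324. 303.] 0.63 [381. -68.  86.]
top wide_125 [380. 185.] 0.93 [ 619. -175.  132.]
top wide_125 [385. 247.] 0.63 [ 497. -191.   99.]
top wide_125 [324. 303.] 0.63 [381. -68.  86.]
top wide_square [337. 187.] 0.77 [618. -88. 104.]
top wide_60 [380. 185.] 0.93 [ 619. -175.  132.]
top wide_60 [385. 247.] 0.63 [ 497. -191.   99.]
top wide_60 [324. 303.] 0.63 [381. -68.  86.]
top narrow_round [438. 255.] 0.77 [ 485. -303.   88.]
top narrow_round [495. 262.] 0.76 [ 471. -421.   83.]
top narrow_square [439. 190.] 0.92 [ 620. -303.   92.]
top well_250 [187. 205.] 0.78 [585. 247.  17.]
top well_250 [188. 250.] 0.75 [486. 238.  27.]
top well_250 [230. 243.] 0.67 [502. 147.  19.]
top well_125 [187. 205.] 0.78 [585. 247.  17.]
top well_125 [188. 250.] 0.75 [486. 238.  27.]
top well_125 [230. 243.] 0.67 [502. 147.  19.]
top well_square [229. 206.] 0.98 [587. 149.  20.]
top well_60 [187. 2
[... 429 characters left out ...]
_square [302. 256.] 0.56 [638. -85.  62.]
scene wide_60 [255. 244.] 0.95 [ 657. -175.   95.]
scene wide_60 [338. 186.] 0.93 [390. -61.  54.]
scene wide_60 [318. 219.] 0.68 [515. -79.  56.]
scene narrow_round [172. 189.] 0.87 [ 495. -429.   64.]
scene narrow_round [222. 200.] 0.8 [ 510. -300.   66.]
scene narrow_square [198. 242.] 0.66 [ 644. -307.   64.]
scene well_250 [457. 232.] 0.62 [464. 220.  34.]
scene well_250 [456. 260.] 0.56 [544. 225.  24.]
scene well_125 [457. 232.] 0.62 [464. 220.  34.]
scene well_125 [456. 260.] 0.56 [544. 225.  24.]
scene well_square [416. 254.] 0.68 [552. 141.  32.]
scene well_60 [457. 232.] 0.62 [464. 220.  34.]
scene well_60 [456. 260.] 0.56 [544. 225.  24.]
```

View pics/top0.png

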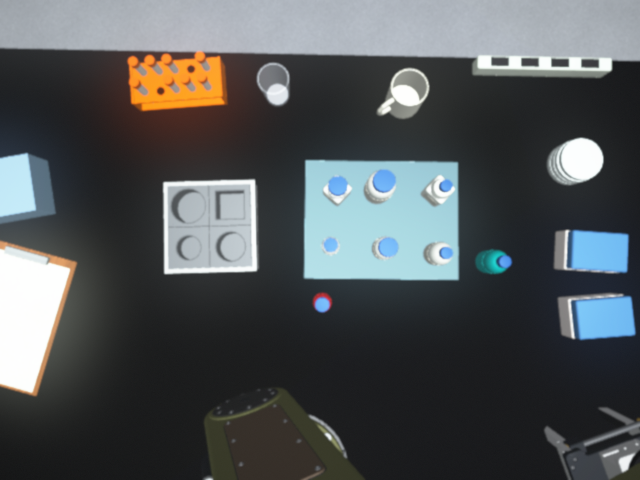

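View pics/scene0.png

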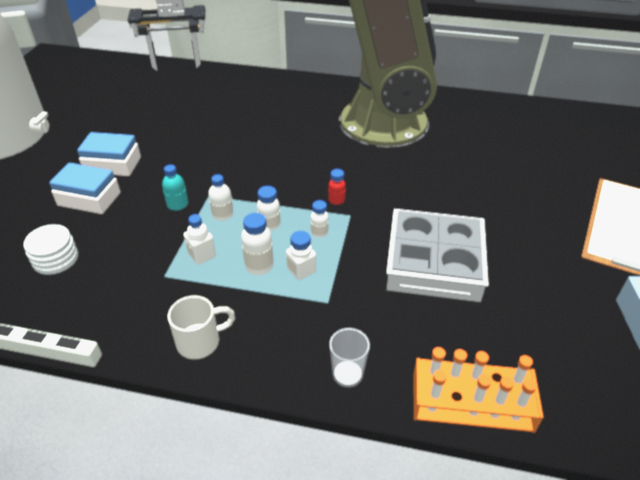

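Top view: wells are 250 (188,206), square (229,206), 60 (188,247) and 125 (230,246). Wide bottles are square (337,187), 250 (381,185), 60 (331,245) and 125 (386,247). The narrow ones are at column 440, turquoise at (495,262), and the red look-alike at (321,302). The scene view agrees.

Run:
```python
from h import *
c=eyes.camera('top'); P=cloud(c)
hsv=cv2.cvtColor(c['color'],cv2.COLOR_BGR2HSV)
blue=((hsv[...,0]>100)&(hsv[...,0]<125)&(hsv[...,1]>130)).astype(np.uint8)
H={'250':(381,185,135),'125':(386,247,101),'sq':(337,187,101),'60':(331,245,87),'nsq':(445,186,112),'nr':(445,253,112)}
for k,(u,v,z) in H.items():
    m=np.zeros_like(blue); m[v-16:v+17,u-16:u+17]=blue[v-16:v+17,u-16:u+17]
    m2=m.astype(bool)&(abs(P[...,2]-z)<6)
    ys,xs=np.nonzero(m2)
    w=world(c,xs.mean(),ys.mean(),z=z)
    print(k,m.sum(),len(xs),np.round(w),np.round(np.median(P[m2],axis=0)))
reg=np.zeros(blue.shape,bool); reg[170:285,155:265]=1
m=reg&(P[...,2]>50)&(P[...,2]<70)
q=P[m][:,:2].astype(np.float32); print(len(q),np.median(P[m][:,2]),cv2.minAreaRect(q))
tote=((hsv[...,1]<60)&(hsv[...,2]>70)&reg).astype(np.uint8)
# tote rim by color: convex hull
co=max(cv2.findContours(tote,0,1)[0],key=cv2.contourArea); print(cv2.minAreaRect(co))
for p in cv2.boxPoints(cv2.minAreaRect(co)): print(np.round(world(c,*p,z=56)))
for n,(u,v) in {'250':(188,206),'sq':(229,206),'60':(188,247),'125':(230,246)}.items(): print(n,np.round(world(c,u,v,z=60)),P[v,u].round())
big=cv2.resize(np.hstack([c['color'][150:290,300:470],c['color'][150:290,150:320]]),None,fx=2.35,fy=2.35,interpolation=cv2.INTER_CUBIC); cv2.imwrite('pics/crop.png',big)
w=eyes.camera('wrist'); R=cv2.Rodrigues(np.array(w['rvec']))[0]; s=manip.read_state()
print('wrist cam',-R.T@np.ravel(w['tvec']),R.round(2).tolist(),w['vfov'],s['eef_pos'],s['eef_rot'])
```

```text
250 358 357 [ 628. -181.  135.] [ 628. -182.  134.]
125 81 81 [ 504. -198.  101.] [ 505. -201.  100.]
sq 239 239 [622. -91. 101.] [622. -90. 100.]
60 44 44 [503. -75.  87.] [504. -74.  86.]
nsq 97 96 [ 625. -310.  112.] [ 625. -311.  111.]
nr 95 94 [ 488. -312.  112.] [ 488. -312.  111.]
5755 58.63131564706802 ((535.435791015625, 181.56668090820312), (198.1445770263672, 198.62940979003906), 2.63651442527771)
((209.9897918701172, 226.12191772460938), (94.10077667236328, 96.47828674316406), 88.45184326171875)
[633. 291.  56.]
[643.  82.  56.]
[440.  71.  56.]
[430. 278.  56.]
250 [578. 228.  60.] [583. 242.  16.]
sq [580. 140.  60.] [585. 149.  20.]
60 [490. 225.  60.] [491. 235.  29.]
125 [494. 135.  60.] [495. 144.  22.]
wrist cam [ 252.90131756 -492.14520657  385.25623553] [[0.35, -0.94, -0.0], [-0.91, -0.34, 0.23], [-0.22, -0.08, -0.97]] 67.00249726336489 [ 191.0635228  -515.73179143  302.64693943] [-3.14158185e+00 -2.78726935e-05  3.54794052e-01]
```

View pics/crop.png

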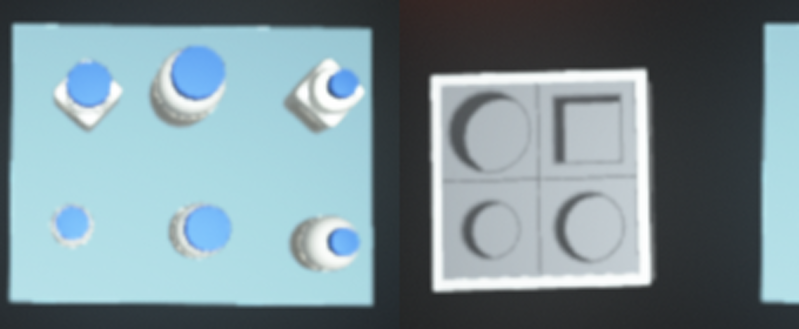

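The crop confirms the layout: 250 well upper left, square upper right, 60 lower left, 125 lower right. The square bottle is turned about 45°. I'll turn the tool so that tool x is world y and tool y is world x, then look from above with the wrist camera.

>>> drive_tool(rows=[{"spin": -7.74, "jaw": 70}, {"spin": -7.74, "jaw": 70}, {"spin": -7.74, "jaw": 70}, {"spin": -7.74, "jaw": 70}, {"spin": -7.74, "jaw": 70}, {"spin": -7.74, "jaw": 70}, {"spin": -7.74, "jaw": 70}, {"spin": -7.74, "jaw": 70}, {"spin": -7.74, "jaw": 70}], force=25)

```text
validation failed for argument at $.ro...
```

>>> drive_tool(rows=[{"offset": [27, 28, -3], "jaw": 70}, {"offset": [27, 28, -3], "jaw": 70}, {"offset": [27, 28, -3], "jaw": 70}, {"offset": [27, 28, -3], "jaw": 70}, {"offset": [27, 28, -3], "jaw": 70}, {"offset": [27, 28, -3], "jaw": 70}, {"offset": [27, 28, -3], "jaw": 70}, {"offset": [27, 28, -3], "jaw": 70}, {"offset": [27, 28, -3], "jaw": 70}, {"offset": [27, 28, -3], "jaw": 70}, {"offset": [27, 28, -3], "jaw": 70}, {"offset": [27, 28, -3], "jaw": 70}, {"offset": [22, 33, 0], "jaw": 70}, {"offset": [0, 0, 0], "jaw": 70}, {"offset": [0, 0, 0], "jaw": 70}])

```text
validation failed for argument at $.ro...
```

```bash
cat > m.py <<'E'
from h import *
def caps(c,th=5):
    P=cloud(c); hsv=cv2.cvtColor(c['color'],cv2.COLOR_BGR2HSV)
    b=((hsv[...,0]>98)&(hsv[...,0]<125)&(hsv[...,1]>110)&(P[...,2]>75)).astype(np.uint8)
    n,L,st,ce=cv2.connectedComponentsWithStats(b)
    for i in range(1,n):
        if st[i,4]<80: continue
        m=(L==i); z=np.percentile(P[m][:,2],80); m&=abs(P[...,2]-z)<th
        (u,v),r=cv2.minEnclosingCircle(np.argwhere(m)[:,::-1].astype(np.float32))
        cam=world(c,u,v,z=z); print('cap px',round(u),round(v),'xyz',cam.round(1),'diam',round(2*r/K(c)*np.median(c['depth'][m]),1))
E
python3 - <<'E'
from m import *
s=manip.read_state(); print(s['clock'],s['eef_pos'],s['eef_rot'],s['joints'])
c=eyes.camera('wrist'); cv2.imwrite('pics/w1.png',c['color']); caps(c)
E
```

```text
1.2 [ 191.0635228  -515.73179143  302.64693943] [-3.14158185e+00 -2.78726935e-05  3.54794052e-01] [-1.28260737e+00  2.99889201e-01  1.52101079e+00  2.79614954e-05
  1.32070530e+00 -6.66120197e-02]
```

View pics/w1.png

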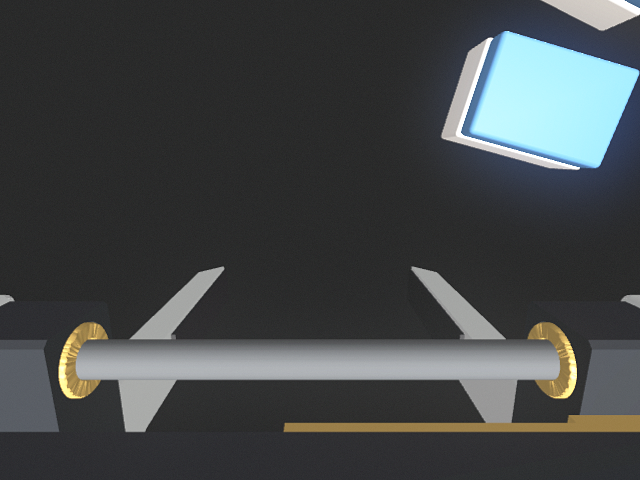

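Rows need every field. This view shows only the sponge and fingers, and its usable field is rows 0–270, ahead of the tool. I'll send full rows.

>>> drive_tool(rows=[{"offset": [0, 0, 0], "spin": -7.74, "jaw": 70}, {"offset": [0, 0, 0], "spin": -7.74, "jaw": 70}, {"offset": [0, 0, 0], "spin": -7.74, "jaw": 70}, {"offset": [0, 0, 0], "spin": -7.74, "jaw": 70}, {"offset": [0, 0, 0], "spin": -7.74, "jaw": 70}, {"offset": [0, 0, 0], "spin": -7.74, "jaw": 70}, {"offset": [0, 0, 0], "spin": -7.74, "jaw": 70}, {"offset": [0, 0, 0], "spin": -7.74, "jaw": 70}, {"offset": [0, 0, 0], "spin": -7.74, "jaw": 70}], force=25)

```text
clock: 2.15
eef_pos: [191.1, -515.7, 302.6]
eef_rot: [-3.142, -0.0, 1.576]
wrist_force: [-0.6, -0.2, -0.2]
finger_gap: 70.0
```

>>> drive_tool(rows=[{"offset": [27, 28, -3], "spin": 0, "jaw": 70}, {"offset": [27, 28, -3], "spin": 0, "jaw": 70}, {"offset": [27, 28, -3], "spin": 0, "jaw": 70}, {"offset": [27, 28, -3], "spin": 0, "jaw": 70}, {"offset": [27, 28, -3], "spin": 0, "jaw": 70}, {"offset": [27, 28, -3], "spin": 0, "jaw": 70}, {"offset": [27, 28, -3], "spin": 0, "jaw": 70}, {"offset": [27, 28, -3], "spin": 0, "jaw": 70}, {"offset": [27, 28, -3], "spin": 0, "jaw": 70}, {"offset": [27, 28, -3], "spin": 0, "jaw": 70}, {"offset": [27, 28, -3], "spin": 0, "jaw": 70}, {"offset": [27, 28, -3], "spin": 0, "jaw": 70}, {"offset": [22, 33, 0], "spin": 0, "jaw": 70}, {"offset": [0, 0, 0], "spin": 0, "jaw": 70}, {"offset": [0, 0, 0], "spin": 0, "jaw": 70}])

```text
clock: 3.65
eef_pos: [560.3, -169.5, 338.2]
eef_rot: [-3.141, -0.0, 1.572]
wrist_force: [-0.4, -0.6, -0.1]
finger_gap: 69.8
```

Run:
```python
from m import *
s=manip.read_state(); print(s['clock'],s['eef_pos'],s['eef_rot'],s['joints'])
c=eyes.camera('wrist'); cv2.imwrite('pics/w2.png',c['color']); caps(c)
```

```text
3.65 [ 560.27100802 -169.47573633  338.16122681] [-3.14074071e+00 -1.28909288e-04  1.57183121e+00] [-3.56254309e-01  3.56253288e-01  1.36420863e+00 -1.79167704e-04
  1.42197397e+00 -3.57262602e-01]
cap px 111 108 xyz [378.8 -63.   85.3] diam 34.4
cap px 251 126 xyz [501.8 -78.3  88.3] diam 31.7
cap px 390 139 xyz [621.6 -89.8 102.1] diam 41.9
cap px 401 252 xyz [ 627.9 -179.6  136. ] diam 45.6
cap px 251 258 xyz [ 498.9 -194.6  102.2] diam 40.0
cap px 244 380 xyz [ 489.2 -314.   113.3] diam 24.1
cap px 386 381 xyz [ 625.9 -314.4  112.9] diam 23.2
```

View pics/w2.png

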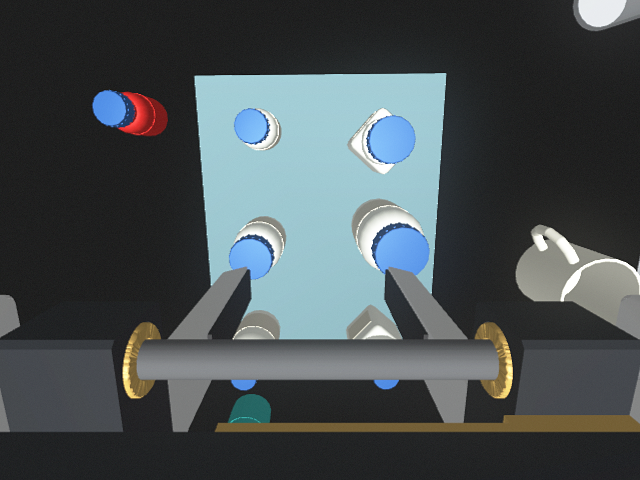

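The wrist view shows the 250 cap at (401,252), 125 at (251,258), 60 at (251,126) and square at (390,139). Fitted cap diameters match those given. Red at (111,108) stays out. Gripping wide_250 now.

>>> drive_tool(rows=[{"offset": [-5, 34, 0], "spin": 0, "jaw": 70}, {"offset": [-5.5, 33.5, 0], "spin": 0, "jaw": 70}, {"offset": [0, 0, 35], "spin": 0, "jaw": 70}, {"offset": [0, 0, 35], "spin": 0, "jaw": 70}, {"offset": [0, 0, 25], "spin": 0, "jaw": 70}, {"offset": [0, 0, 20], "spin": 0, "jaw": 70}, {"offset": [0, 0, 16], "spin": 0, "jaw": 70}, {"offset": [0, 0, 0], "spin": 0, "jaw": 70}, {"offset": [0, 0, 0], "spin": 0, "jaw": 36}, {"offset": [0, 0, 0], "spin": 0, "jaw": 36}, {"offset": [0, 0, 0], "spin": 0, "jaw": 36}, {"offset": [0, 0, 0], "spin": 0, "jaw": 36}, {"offset": [0, 0, 0], "spin": 0, "jaw": 36}], force=25)

```text
clock: 5.0
eef_pos: [627.9, -180.4, 208.5]
eef_rot: [3.14, 0.0, 1.571]
wrist_force: [1.2, -0.2, 4.3]
finger_gap: 44.6
```

>>> drive_tool(rows=[{"offset": [0, 0, -10], "spin": 0, "jaw": 36}, {"offset": [0, 0, -20], "spin": 0, "jaw": 36}, {"offset": [0, 0, -30], "spin": 0, "jaw": 36}, {"offset": [0, 0, -30], "spin": 0, "jaw": 36}, {"offset": [0, 0, -30], "spin": 0, "jaw": 36}, {"offset": [10, 0, -5], "spin": 0, "jaw": 36}, {"offset": [20, -5, 0], "spin": 0, "jaw": 36}, {"offset": [30, -5, 0], "spin": 0, "jaw": 36}, {"offset": [30, -5, 0], "spin": 0, "jaw": 36}, {"offset": [30, -5, 0], "spin": 0, "jaw": 36}, {"offset": [30, -5, 0], "spin": 0, "jaw": 36}, {"offset": [30, -5, 0], "spin": 0, "jaw": 36}, {"offset": [30, -10, 0], "spin": 0, "jaw": 36}, {"offset": [20, -10, 0], "spin": 0, "jaw": 36}, {"offset": [10, -5, 0], "spin": 0, "jaw": 36}, {"offset": [0, 0, 0], "spin": 0, "jaw": 36}])

```text
clock: 6.6
eef_pos: [572.1, 60.8, 332.0]
eef_rot: [-3.141, 0.0, 1.572]
wrist_force: [0.7, -0.7, -3.1]
finger_gap: 44.3
```

Run:
```python
from m import *
s=manip.read_state(); print(s['clock'],s['eef_pos'],s['finger_gap'],s['wrist_force'])
c=eyes.camera('wrist'); cv2.imwrite('pics/w3.png',c['color']); P=cloud(c)
m=(P[...,2]>52)&(P[...,2]<68)&(P[...,1]>85)&(P[...,1]<290)&(P[...,0]>420)&(P[...,0]<650)
q=P[m][:,:2].astype(np.float32); print(len(q),np.median(P[m][:,2]),cv2.minAreaRect(q))
# grid of wells: low pixels inside the tote -> rectified top-down map at z=60
H=[]
src=[];dst=[]
f=K(c);R=cv2.Rodrigues(np.array(c['rvec']))[0];t=np.ravel(c['tvec'])
for x,y in [(430,80),(640,80),(640,290),(430,290)]:
    p=R@np.array([x,y,60.])+t; src.append([f*p[0]/p[2]+c['cx'],f*p[1]/p[2]+c['cy']]); dst.append([(x-430)*2,(290-y)*2])
M=cv2.getPerspectiveTransform(np.float32(src),np.float32(dst)); cv2.imwrite('pics/rect.png',cv2.warpPerspective(c['color'],M,(420,420)))
```

```text
6.6 [572.11510966  60.78510258 332.00862172] 44.326840816312675 [ 0.69992425 -0.6938965  -3.10141247]
26781 60.22604986660322 ((536.69580078125, 174.3417510986328), (197.80508422851562, 180.0343017578125), 2.5122029781341553)
```

View pics/rect.png

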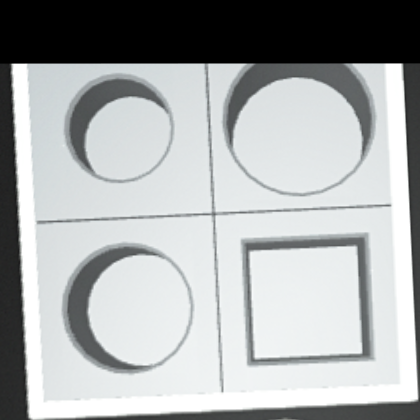

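Rectified view (2 px/mm): the well rings centre at (300,122), (304,300), (119,128) and (128,308), the cross is at (213,213), and the yaw is about 2.8°. In world coordinates the wells are 250 (579,229.5), square (582.5,140.5), 60 (490,226) and 125 (494,136.5).

>>> drive_tool(rows=[{"offset": [12, 1, 0], "spin": 0, "jaw": 36}, {"offset": [25, 1, 0], "spin": 0, "jaw": 36}, {"offset": [32, 1, 0], "spin": 0, "jaw": 36}, {"offset": [32, 1, 0], "spin": 0, "jaw": 36}, {"offset": [30, 1, 0], "spin": 0, "jaw": 36}, {"offset": [25, 1, 0], "spin": 0, "jaw": 36}, {"offset": [12.7, 1, 0], "spin": 0, "jaw": 36}, {"offset": [0, 0, 10], "spin": 0, "jaw": 36}, {"offset": [0, 0, 25], "spin": 0, "jaw": 36}, {"offset": [0, 0, 20], "spin": 0, "jaw": 36}, {"offset": [0, 0, 15], "spin": 0, "jaw": 36}, {"offset": [0, 0, 13], "spin": 0, "jaw": 36}, {"offset": [0, 0, 0], "spin": 0, "jaw": 36}])

```text
clock: 7.95
eef_pos: [579.5, 227.7, 247.8]
eef_rot: [-3.139, 0.001, 1.57]
wrist_force: [-0.0, -0.5, -3.1]
finger_gap: 44.3
```

>>> drive_tool(rows=[{"offset": [0, 0, 8], "spin": 0, "jaw": 36}, {"offset": [0, 0, 8], "spin": 0, "jaw": 36}, {"offset": [0, 0, 6], "spin": 0, "jaw": 36}, {"offset": [0, 0, 0], "spin": 0, "jaw": 36}])

```text
clock: 8.35
eef_pos: [579.5, 228.4, 226.7]
eef_rot: [-3.14, 0.0, 1.571]
wrist_force: [-0.4, 0.3, -4.3]
finger_gap: 44.7
```

>>> drive_tool(rows=[{"offset": [0, 0, 2.5], "spin": 0, "jaw": 36}, {"offset": [0, 0, 2], "spin": 0, "jaw": 36}, {"offset": [0, 0, 0], "spin": 0, "jaw": 36}, {"offset": [0, 0, 0], "spin": 0, "jaw": 36}])

```text
clock: 8.75
eef_pos: [579.7, 228.4, 223.2]
eef_rot: [3.142, -0.0, 1.571]
wrist_force: [0.4, -0.7, -3.0]
finger_gap: 44.3
```

>>> drive_tool(rows=[{"offset": [0, 0, 1.5], "spin": 0, "jaw": 36}, {"offset": [0, 0, 0], "spin": 0, "jaw": 36}, {"offset": [0, 0, 0], "spin": 0, "jaw": 36}])

```text
clock: 9.05
eef_pos: [579.7, 228.4, 221.7]
eef_rot: [3.142, -0.0, 1.571]
wrist_force: [-0.5, 0.2, -2.9]
finger_gap: 44.2
```

>>> drive_tool(rows=[{"offset": [0, 0, 0.5], "spin": 0, "jaw": 66}, {"offset": [0, 0, 0], "spin": 0, "jaw": 66}, {"offset": [0, 0, 0], "spin": 0, "jaw": 66}, {"offset": [0, 0, 0], "spin": 0, "jaw": 66}, {"offset": [0, 0, -20], "spin": 0, "jaw": 66}, {"offset": [0, 0, -40], "spin": 0, "jaw": 66}, {"offset": [-10, 0, -40], "spin": 0, "jaw": 66}, {"offset": [-30, 5, -10], "spin": 0, "jaw": 66}, {"offset": [-40, 5, 0], "spin": 0, "jaw": 66}, {"offset": [-40, 5, 0], "spin": 0, "jaw": 66}, {"offset": [-40, 5, 0], "spin": 0, "jaw": 66}, {"offset": [-40, 5, 0], "spin": 0, "jaw": 66}, {"offset": [-40, 5, 0], "spin": 0, "jaw": 66}, {"offset": [-40, 5, 0], "spin": 0, "jaw": 66}, {"offset": [-30, 5, 0], "spin": 0, "jaw": 66}, {"offset": [-8, 2, 0], "spin": 0, "jaw": 66}, {"offset": [0, 0, 0], "spin": 0, "jaw": 66}, {"offset": [0, 0, 0], "spin": 0, "jaw": 66}])

```text
clock: 10.85
eef_pos: [621.6, -88.6, 331.2]
eef_rot: [-3.142, -0.0, 1.571]
wrist_force: [0.4, 0.8, -0.5]
finger_gap: 65.8
```

Run:
```python
from m import *
s=manip.read_state(); print(s['clock'],s['eef_pos'],s['eef_rot'],s['finger_gap'])
c=eyes.camera('top'); caps(c)
P=cloud(c)
w=eyes.camera('wrist'); Q=cloud(w)
for X in (P,Q):
    d=np.hypot(X[...,0]-621.6,X[...,1]+90)
    for lo,hi in ((40,72),(55,82),(20,82)):
        m=(d<42)&(X[...,2]>lo)&(X[...,2]<hi); 
        if m.sum()>20: print(lo,hi,m.sum(),cv2.minAreaRect(X[m][:,:2].astype(np.float32)))
def crop(c,X):
    f=K(c);R=cv2.Rodrigues(np.array(c['rvec']))[0];t=np.ravel(c['tvec']);p=R@np.array(X)+t
    u,v=int(f*p[0]/p[2]+c['cx']),int(f*p[1]/p[2]+c['cy']); print(u,v)
    return cv2.resize(c['color'][max(v-50,0):v+50,u-50:u+50],(350,350),interpolation=cv2.INTER_CUBIC)
cv2.imwrite('pics/sq.png',np.hstack([crop(c,[621.6,-90,70]),crop(c,[579,229,100])]))
```

```text
10.85 [621.61615705 -88.55787951 331.16803574] [-3.14154017e+00 -2.67024872e-04  1.57128226e+00] 65.80003132262317
cap px 446 185 xyz [ 623.9 -311.2  112.8] diam 25.2
cap px 176 200 xyz [579.2 224.4 148.6] diam 44.2
cap px 388 247 xyz [ 496.7 -196.6  101.8] diam 38.6
cap px 446 252 xyz [ 487.6 -312.1  112.7] diam 25.0
cap px 505 262 xyz [ 471.4 -432.1  109.4] diam 25.4
40 72 739 ((623.1204833984375, -89.94452667236328), (47.81386184692383, 48.38908386230469), 48.74604415893555)
55 82 761 ((623.2587890625, -90.11639404296875), (47.77204132080078, 47.92715072631836), 48.68817901611328)
20 82 949 ((623.0738525390625, -89.92605590820312), (47.83148956298828, 48.441741943359375), 48.65750503540039)
336 187
181 202
```

View pics/sq.png

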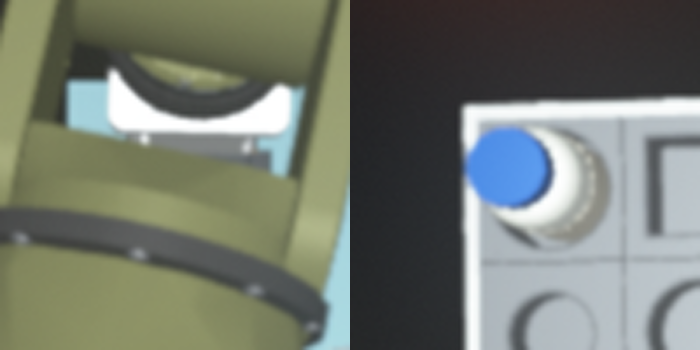

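wide_250's cap top reads z 148.6 against 148 expected, so it is home. The left half of the crop is hidden by the arm, but depth gives the square bottle at (623,-90) with yaw 48.7°, 48×48 mm. Gripping it.

>>> drive_tool(rows=[{"offset": [-1.5, 0.9, 20], "spin": 0, "jaw": 66}, {"offset": [0, 0, 40], "spin": 0, "jaw": 66}, {"offset": [0, 0, 40], "spin": 0, "jaw": 66}, {"offset": [0, 0, 25], "spin": 0, "jaw": 66}, {"offset": [0, 0, 20], "spin": 0, "jaw": 66}, {"offset": [0, 0, 11], "spin": 0, "jaw": 66}, {"offset": [0, 0, 0], "spin": 0, "jaw": 66}, {"offset": [0, 0, 0], "spin": 0, "jaw": 32}, {"offset": [0, 0, 0], "spin": 0, "jaw": 32}, {"offset": [0, 0, 0], "spin": 0, "jaw": 32}, {"offset": [0, 0, 0], "spin": 0, "jaw": 32}, {"offset": [0, 0, 0], "spin": 0, "jaw": 32}])

```text
clock: 12.15
eef_pos: [622.8, -91.2, 175.9]
eef_rot: [3.14, 0.0, 1.571]
wrist_force: [0.9, -0.5, 4.5]
finger_gap: 39.7
```

>>> drive_tool(rows=[{"offset": [0, 0, -10], "spin": 0, "jaw": 32}, {"offset": [0, 0, -20], "spin": 0, "jaw": 32}, {"offset": [0, 0, -30], "spin": 0, "jaw": 32}, {"offset": [0, 0, -25], "spin": 0, "jaw": 32}, {"offset": [15, -2, -5], "spin": 0, "jaw": 32}, {"offset": [30, -5, 0], "spin": 0, "jaw": 32}, {"offset": [35, -6, 0], "spin": 0, "jaw": 32}, {"offset": [35, -6, 0], "spin": 0, "jaw": 32}, {"offset": [35, -6, 0], "spin": 0, "jaw": 32}, {"offset": [35, -6, 0], "spin": 0, "jaw": 32}, {"offset": [30, -6, 0], "spin": 0, "jaw": 32}, {"offset": [16.5, -3.3, 0], "spin": 0, "jaw": 32}, {"offset": [0, 0, 0], "spin": -7.35, "jaw": 32}, {"offset": [0, 0, 0], "spin": -7.35, "jaw": 32}, {"offset": [0, 0, 0], "spin": -7.35, "jaw": 32}, {"offset": [0, 0, 0], "spin": -7.35, "jaw": 32}, {"offset": [0, 0, 0], "spin": -7.35, "jaw": 32}, {"offset": [0, 0, 0], "spin": -7.35, "jaw": 32}, {"offset": [0, 0, 0], "spin": 0, "jaw": 32}])

```text
clock: 14.05
eef_pos: [582.1, 140.4, 264.6]
eef_rot: [-3.141, -0.0, 2.342]
wrist_force: [0.2, -0.7, -0.5]
finger_gap: 39.4
```

Run:
```python
from m import *
s=manip.read_state(); print(s['clock'],s['eef_pos'],s['eef_rot'],s['finger_gap'])
c=eyes.camera('wrist'); cv2.imwrite('pics/w4.png',c['color'])
```

```text
14.05 [582.0605821  140.37732578 264.5591642 ] [-3.14079846e+00 -4.75082769e-04  2.34215413e+00] 39.40929648891842
```

View pics/w4.png

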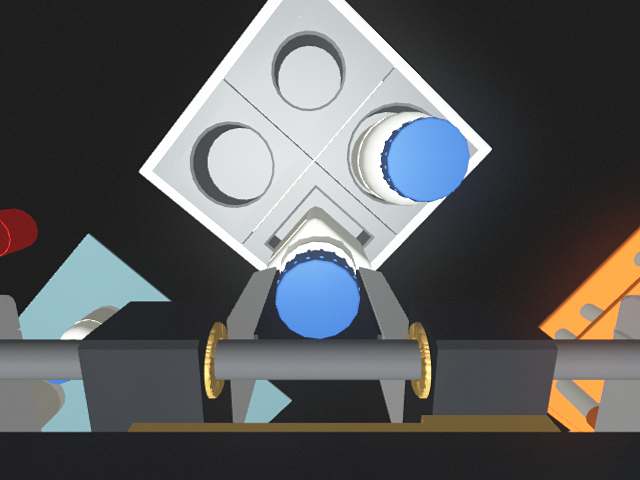

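The held bottle's corner (318,210) points at the well's corner (317,186) with sides parallel. Lowering.

>>> drive_tool(rows=[{"offset": [0, 0, 8], "spin": 0, "jaw": 32}, {"offset": [0, 0, 15], "spin": 0, "jaw": 32}, {"offset": [0, 0, 15], "spin": 0, "jaw": 32}, {"offset": [0, 0, 12], "spin": 0, "jaw": 32}, {"offset": [0, 0, 10], "spin": 0, "jaw": 32}, {"offset": [0, 0, 6], "spin": 0, "jaw": 32}, {"offset": [0, 0, 4], "spin": 0, "jaw": 32}, {"offset": [0, 0, 0], "spin": 0, "jaw": 32}, {"offset": [0, 0, 0], "spin": 0, "jaw": 32}])

```text
clock: 15.0
eef_pos: [582.5, 140.4, 195.5]
eef_rot: [3.141, 0.0, 2.34]
wrist_force: [0.7, -0.2, -2.2]
finger_gap: 39.4
```

>>> drive_tool(rows=[{"offset": [0, 0, 2], "spin": 0, "jaw": 32}, {"offset": [0, 0, 1], "spin": 0, "jaw": 32}, {"offset": [0, 0, 0], "spin": 0, "jaw": 32}])

```text
clock: 15.3
eef_pos: [582.5, 140.4, 192.9]
eef_rot: [3.141, 0.001, 2.34]
wrist_force: [-0.4, -0.6, 3.7]
finger_gap: 39.6
```

>>> drive_tool(rows=[{"offset": [0, 0, 0], "spin": 0, "jaw": 60}, {"offset": [0, 0, 0], "spin": 0, "jaw": 60}, {"offset": [0, 0, 0], "spin": 0, "jaw": 60}, {"offset": [0, 0, 0], "spin": 0, "jaw": 60}, {"offset": [0, 0, -20], "spin": 0, "jaw": 60}, {"offset": [0, 0, -40], "spin": 0, "jaw": 60}, {"offset": [0, 0, -40], "spin": 0, "jaw": 60}, {"offset": [0, 0, 0], "spin": 7.35, "jaw": 60}, {"offset": [0, 0, 0], "spin": 7.35, "jaw": 60}, {"offset": [0, 0, 0], "spin": 7.35, "jaw": 60}, {"offset": [0, 0, 0], "spin": 7.35, "jaw": 60}, {"offset": [0, 0, 0], "spin": 7.35, "jaw": 60}, {"offset": [0, 0, 0], "spin": 7.35, "jaw": 60}, {"offset": [0, 0, 0], "spin": 0, "jaw": 60}])

```text
clock: 16.7
eef_pos: [582.3, 140.4, 292.1]
eef_rot: [-3.141, -0.0, 1.568]
wrist_force: [0.3, 0.7, -0.4]
finger_gap: 59.6
```

>>> drive_tool(rows=[{"offset": [-20, -4, 0], "spin": 0, "jaw": 64}, {"offset": [-35, -8, 0], "spin": 0, "jaw": 64}, {"offset": [-40, -10, 0], "spin": 0, "jaw": 64}, {"offset": [-40, -10, 0], "spin": 0, "jaw": 64}, {"offset": [-40, -10, 0], "spin": 0, "jaw": 64}, {"offset": [-40, -10, 0], "spin": 0, "jaw": 64}, {"offset": [-40, -10, 0], "spin": 0, "jaw": 64}, {"offset": [-40, -10, 0], "spin": 0, "jaw": 64}, {"offset": [-30, -8, 0], "spin": 0, "jaw": 64}, {"offset": [-10, -4, 0], "spin": 0, "jaw": 64}, {"offset": [0, 0, 0], "spin": 0, "jaw": 64}, {"offset": [0, 0, 0], "spin": 0, "jaw": 64}])

```text
clock: 17.9
eef_pos: [498.5, -193.7, 292.2]
eef_rot: [3.141, -0.0, 1.572]
wrist_force: [0.8, 0.0, 0.3]
finger_gap: 63.6
```

Run:
```python
from m import *
s=manip.read_state(); print(s['clock'],s['eef_pos'],s['eef_rot'],s['finger_gap'],s['joints'])
c=eyes.camera('wrist'); caps(c); c=eyes.camera('top'); caps(c)
```

```text
17.9 [ 498.50608324 -193.72294691  292.15410974] [ 3.14147446e+00 -2.02873523e-04  1.57237344e+00] 63.56264534959488 [-4.39209661e-01  2.74898610e-01  1.57806455e+00  2.43542379e-04
  1.28860916e+00 -4.40854580e-01]
cap px 155 66 xyz [378.  -63.6  85.2] diam 34.7
cap px 321 87 xyz [501.1 -78.9  88.1] diam 32.3
cap px 317 244 xyz [ 498.  -194.8  102.1] diam 39.8
cap px 305 385 xyz [ 488.6 -310.3  113.2] diam 25.1
cap px 446 185 xyz [ 623.9 -311.2  112.8] diam 25.2
cap px 176 200 xyz [578.4 224.5 148.6] diam 45.6
cap px 223 202 xyz [581.1 139.5 118.7] diam 39.1
cap px 330 244 xyz [500.4 -77.9  87.6] diam 26.4
cap px 505 261 xyz [ 472.  -431.7  109.7] diam 26.2
cap px 322 305 xyz [375.5 -63.3  84.7] diam 28.9
```

Square is home (cap top z 118.7 against 118). Now wide_125.

>>> drive_tool(rows=[{"offset": [-1, -0.3, 20], "spin": 0, "jaw": 64}, {"offset": [0, 0, 35], "spin": 0, "jaw": 64}, {"offset": [0, 0, 30], "spin": 0, "jaw": 64}, {"offset": [0, 0, 20], "spin": 0, "jaw": 64}, {"offset": [0, 0, 11.5], "spin": 0, "jaw": 64}, {"offset": [0, 0, 0], "spin": 0, "jaw": 64}, {"offset": [0, 0, 0], "spin": 0, "jaw": 32}, {"offset": [0, 0, 0], "spin": 0, "jaw": 32}, {"offset": [0, 0, 0], "spin": 0, "jaw": 32}, {"offset": [0, 0, 0], "spin": 0, "jaw": 32}, {"offset": [0, 0, 0], "spin": 0, "jaw": 32}])

```text
clock: 19.1
eef_pos: [498.2, -195.7, 176.4]
eef_rot: [3.14, 0.001, 1.571]
wrist_force: [-0.8, 1.1, 7.1]
finger_gap: 39.7
```

>>> drive_tool(rows=[{"offset": [0, 0, -10], "spin": 0, "jaw": 32}, {"offset": [0, 0, -20], "spin": 0, "jaw": 32}, {"offset": [0, 0, -30], "spin": 0, "jaw": 32}, {"offset": [0, 0, -30], "spin": 0, "jaw": 32}, {"offset": [10, 0, -15], "spin": 0, "jaw": 32}, {"offset": [25, -0.4, 0], "spin": 0, "jaw": 32}, {"offset": [35, -0.4, 0], "spin": 0, "jaw": 32}, {"offset": [35, -0.4, 0], "spin": 0, "jaw": 32}, {"offset": [35, -0.4, 0], "spin": 0, "jaw": 32}, {"offset": [35, -0.4, 0], "spin": 0, "jaw": 32}, {"offset": [35, -0.4, 0], "spin": 0, "jaw": 32}, {"offset": [35, -0.4, 0], "spin": 0, "jaw": 32}, {"offset": [35, -0.4, 0], "spin": 0, "jaw": 32}, {"offset": [30, -0.4, 0], "spin": 0, "jaw": 32}, {"offset": [17.2, -0.6, 0], "spin": 0, "jaw": 32}, {"offset": [5, 0, 0], "spin": 0, "jaw": 32}, {"offset": [0, 0, 0], "spin": 0, "jaw": 32}])

```text
clock: 20.8
eef_pos: [493.5, 137.0, 280.4]
eef_rot: [-3.141, 0.0, 1.572]
wrist_force: [0.2, -0.1, -1.8]
finger_gap: 39.2
```

>>> drive_tool(rows=[{"offset": [0, 0, 10], "spin": 0, "jaw": 32}, {"offset": [0, 0, 20], "spin": 0, "jaw": 32}, {"offset": [0, 0, 15], "spin": 0, "jaw": 32}, {"offset": [0, 0, 15], "spin": 0, "jaw": 32}, {"offset": [0, 0, 12], "spin": 0, "jaw": 32}, {"offset": [0, 0, 8], "spin": 0, "jaw": 32}, {"offset": [0, 0, 4], "spin": 0, "jaw": 32}, {"offset": [0, 0, 0], "spin": 0, "jaw": 32}, {"offset": [0, 0, 0], "spin": 0, "jaw": 32}])

```text
clock: 21.7
eef_pos: [494.0, 136.6, 197.1]
eef_rot: [3.141, -0.0, 1.571]
wrist_force: [0.3, -0.2, -1.5]
finger_gap: 39.1
```

>>> drive_tool(rows=[{"offset": [0, 0, 2], "spin": 0, "jaw": 32}, {"offset": [0, 0, 1.5], "spin": 0, "jaw": 32}, {"offset": [0, 0, 0], "spin": 0, "jaw": 32}, {"offset": [0, 0, 0], "spin": 0, "jaw": 32}])

```text
clock: 22.1
eef_pos: [493.9, 136.7, 193.4]
eef_rot: [3.141, -0.0, 1.571]
wrist_force: [0.1, 1.1, 1.2]
finger_gap: 39.3
```

>>> drive_tool(rows=[{"offset": [0, 0, 0], "spin": 0, "jaw": 58}, {"offset": [0, 0, 0], "spin": 0, "jaw": 58}, {"offset": [0, 0, 0], "spin": 0, "jaw": 58}, {"offset": [0, 0, 0], "spin": 0, "jaw": 58}, {"offset": [0, 0, -20], "spin": 0, "jaw": 58}, {"offset": [0, 0, -35], "spin": 0, "jaw": 58}, {"offset": [0, 0, -25], "spin": 0, "jaw": 58}, {"offset": [-15, 1, 0], "spin": 0, "jaw": 58}, {"offset": [-35, 1, 0], "spin": 0, "jaw": 58}, {"offset": [-40, 1, 0], "spin": 0, "jaw": 58}, {"offset": [-40, 1, 0], "spin": 0, "jaw": 58}, {"offset": [-40, 1, 0], "spin": 0, "jaw": 58}, {"offset": [-30, 1, 0], "spin": 0, "jaw": 58}, {"offset": [-15, 1, 0], "spin": 0, "jaw": 58}, {"offset": [0, 0, 0], "spin": 0, "jaw": 58}, {"offset": [0, 0, 0], "spin": 0, "jaw": 58}])

```text
clock: 23.7
eef_pos: [500.7, -77.9, 272.7]
eef_rot: [-3.141, -0.0, 1.57]
wrist_force: [-0.0, 0.3, 0.1]
finger_gap: 58.1
```

Run:
```python
from m import *
s=manip.read_state(); print(s['clock'],s['eef_pos'],s['eef_rot'],s['finger_gap'])
c=eyes.camera('wrist'); caps(c); c=eyes.camera('top'); caps(c)
```

```text
23.7 [500.66101767 -77.88866919 272.72745609] [-3.14095266e+00 -3.63408121e-04  1.57043143e+00] 58.108825608006065
cap px 157 223 xyz [378.5 -62.   85.3] diam 32.1
cap px 318 243 xyz [500.7 -76.9  88. ] diam 30.2
cap px 446 185 xyz [ 624.1 -311.4  112. ] diam 25.2
cap px 176 200 xyz [578.9 224.2 148.7] diam 44.7
cap px 223 202 xyz [581.  139.4 119. ] diam 39.0
cap px 224 245 xyz [492.8 134.6 118.7] diam 39.1
cap px 446 252 xyz [ 487.6 -312.3  112.5] diam 24.7
cap px 505 262 xyz [ 471.4 -432.1  109.3] diam 25.4
```

wide_125 is home (118.7). Now wide_60.

>>> drive_tool(rows=[{"offset": [0.5, 0, 20], "spin": 0, "jaw": 58}, {"offset": [0, 0, 35], "spin": 0, "jaw": 58}, {"offset": [0, 0, 25], "spin": 0, "jaw": 58}, {"offset": [0, 0, 18], "spin": 0, "jaw": 58}, {"offset": [0, 0, 11], "spin": 0, "jaw": 58}, {"offset": [0, 0, 0], "spin": 0, "jaw": 58}, {"offset": [0, 0, 0], "spin": 0, "jaw": 22}, {"offset": [0, 0, 0], "spin": 0, "jaw": 22}, {"offset": [0, 0, 0], "spin": 0, "jaw": 22}, {"offset": [0, 0, 0], "spin": 0, "jaw": 22}, {"offset": [0, 0, 0], "spin": 0, "jaw": 22}])

```text
clock: 24.9
eef_pos: [500.9, -78.0, 164.7]
eef_rot: [3.141, 0.0, 1.571]
wrist_force: [-0.5, 0.6, 4.5]
finger_gap: 29.0
```

>>> drive_tool(rows=[{"offset": [0, 0, -10], "spin": 0, "jaw": 22}, {"offset": [0, 0, -25], "spin": 0, "jaw": 22}, {"offset": [0, 0, -35], "spin": 0, "jaw": 22}, {"offset": [0, 0, -35], "spin": 0, "jaw": 22}, {"offset": [0, 0, -30], "spin": 0, "jaw": 22}, {"offset": [15, -1, -10], "spin": 0, "jaw": 22}, {"offset": [30, -1, 0], "spin": 0, "jaw": 22}, {"offset": [35, -1, 0], "spin": 0, "jaw": 22}, {"offset": [35, -1, 0], "spin": 0, "jaw": 22}, {"offset": [35, -1, 0], "spin": 0, "jaw": 22}, {"offset": [35, -1, 0], "spin": 0, "jaw": 22}, {"offset": [35, -1, 0], "spin": 0, "jaw": 22}, {"offset": [35, -1, 0], "spin": 0, "jaw": 22}, {"offset": [30, -1, 0], "spin": 0, "jaw": 22}, {"offset": [14, -1, 0], "spin": 0, "jaw": 22}, {"offset": [5, -1, 0], "spin": 0, "jaw": 22}, {"offset": [0, 0, 0], "spin": 0, "jaw": 22}])

```text
clock: 26.6
eef_pos: [489.5, 226.1, 308.8]
eef_rot: [-3.141, 0.0, 1.571]
wrist_force: [0.9, -1.1, -0.6]
finger_gap: 29.3
```

>>> drive_tool(rows=[{"offset": [0, 0, 10], "spin": 0, "jaw": 22}, {"offset": [0, 0, 25], "spin": 0, "jaw": 22}, {"offset": [0, 0, 25], "spin": 0, "jaw": 22}, {"offset": [0, 0, 20], "spin": 0, "jaw": 22}, {"offset": [0, 0, 15], "spin": 0, "jaw": 22}, {"offset": [0, 0, 10], "spin": 0, "jaw": 22}, {"offset": [0, 0, 5], "spin": 0, "jaw": 22}, {"offset": [0, 0, 4], "spin": 0, "jaw": 22}, {"offset": [0, 0, 0], "spin": 0, "jaw": 22}, {"offset": [0, 0, 0], "spin": 0, "jaw": 22}])

```text
clock: 27.6
eef_pos: [490.0, 226.1, 195.7]
eef_rot: [3.141, -0.0, 1.571]
wrist_force: [0.2, 0.5, -1.2]
finger_gap: 29.6
```

>>> drive_tool(rows=[{"offset": [0, 0, 2.5], "spin": 0, "jaw": 22}, {"offset": [0, 0, 1.5], "spin": 0, "jaw": 22}, {"offset": [0, 0, 0], "spin": 0, "jaw": 22}, {"offset": [0, 0, 0], "spin": 0, "jaw": 22}])

```text
clock: 28.0
eef_pos: [489.9, 226.2, 191.7]
eef_rot: [3.141, -0.0, 1.571]
wrist_force: [-1.2, -0.2, 6.2]
finger_gap: 29.6
```

>>> drive_tool(rows=[{"offset": [0, 0, 0], "spin": 0, "jaw": 50}, {"offset": [0, 0, 0], "spin": 0, "jaw": 50}, {"offset": [0, 0, 0], "spin": 0, "jaw": 50}, {"offset": [0, 0, 0], "spin": 0, "jaw": 50}, {"offset": [0, 0, -20], "spin": 0, "jaw": 50}, {"offset": [0, 0, -35], "spin": 0, "jaw": 50}, {"offset": [0, 0, -40], "spin": 0, "jaw": 50}, {"offset": [0, 0, -40], "spin": 0, "jaw": 50}, {"offset": [-30, 10, 0], "spin": 0, "jaw": 50}, {"offset": [-40, 10, 0], "spin": 0, "jaw": 50}, {"offset": [-40, 10, 0], "spin": 0, "jaw": 50}, {"offset": [-40, 10, 0], "spin": 0, "jaw": 50}, {"offset": [-20, 5, 0], "spin": 0, "jaw": 50}, {"offset": [0, 0, 0], "spin": 0, "jaw": 50}, {"offset": [0, 0, 0], "spin": 0, "jaw": 50}])

```text
clock: 29.5
eef_pos: [534.7, 56.3, 326.0]
eef_rot: [-3.141, -0.0, 1.57]
wrist_force: [-0.7, 0.3, -0.0]
finger_gap: 49.8
```

Run:
```python
from m import *
s=manip.read_state(); print(s['clock'],s['eef_pos'],s['wrist_force'])
w=eyes.camera('wrist'); caps(w)
c=eyes.camera('top'); caps(c)
cv2.imwrite('pics/end.png',w['color'])
```

```text
29.5 [534.70052182  56.30633833 326.03571681] [-7.05512784e-01  3.05372305e-01 -3.32376114e-04]
cap px 256 12 xyz [490.1 223.2 115.1] diam 32.2
cap px 388 0 xyz [579.6 218.4 148.8] diam 42.4
cap px 379 129 xyz [581.4 141.9 119. ] diam 41.8
cap px 266 136 xyz [494.6 136.4 119.2] diam 41.6
cap px 446 185 xyz [ 624.  -311.4  112.2] diam 25.2
cap px 446 252 xyz [ 487.6 -313.1  112.6] diam 23.0
cap px 505 262 xyz [ 471.8 -431.9  109.7] diam 25.7
cap px 322 305 xyz [375.5 -63.3  84.8] diam 28.9
```

View pics/end.png

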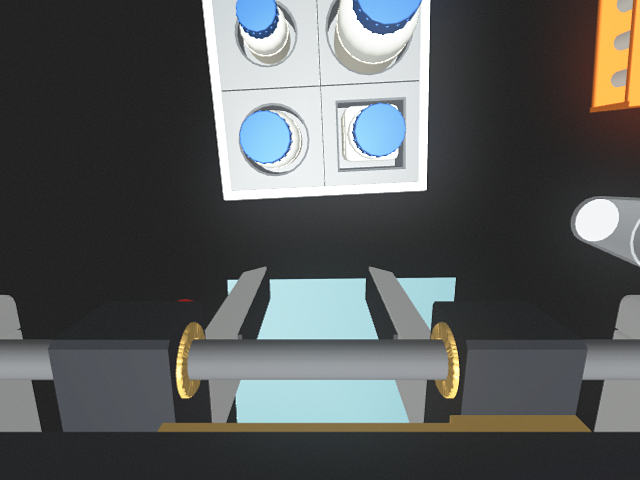

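The final view shows all four bottles seated: 60 at (258,15), 250 at (388,5), 125 at (266,136) and square at (379,129). Cap heights match fully home. Handing in.

```bash
python3 -c "
from cell import manip
print(manip.sign_off())"
```

```text
the job is handed in; nothing more can be done
None
```

All four wide-mouth bottles are in their own wells, each gripped by its cap, lowered in and released at or within about 1 mm of the well floor. The square bottle was turned about 44° to line up with the square well. The job was handed in at about 30 s, and no verdict was reported.

**Height:** the last readings of the cap tops were 148.8, 119.2, 119.0 and 115.1 mm for the 250, 125, square and 60. The expected values are 148, 118, 118 and 114. The cameras also read about 1 mm high on bottles standing on the mat, so I take all four as fully home.

**Centring:** the 125, square and 60 read within about 3 mm of their well axes.
- **wide_250 is less certain:** its cap was cut off at the edge of the last wrist picture, which gave y 218, against the well's 229.5. I discarded that reading. The top camera gave y about 224, roughly 5 mm off, or about 3.5 mm allowing for that camera's bias. The limit is 11 mm.

**Left alone:** both narrow-necked bottles read within about 1 mm of their starting positions in the top camera. The red and turquoise look-alikes were not touched. The arm ended clear of everything.

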